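# Seat the keyed pen-stick holder in the drying stand

## Robot

A 6-joint arm with a two-finger parallel gripper is mounted at the origin on the work surface. World frame = base frame: x ahead of the robot, y to its left, z up, the work surface at z = 0. Lengths are in m, angles in rad, forces in N, time in s.
With the tool pointing down it reaches from about 0.25 to 0.725 m from the base axis. Payload 4 kg.
Tool frame: the origin (TCP) lies at the very end of the fingers, on their centre line; the grasp point (between the pads) lies 19 mm behind it (arm.tcp_to_grasp is the distance from the TCP to the grasp point, in m); z points along the fingers, y is the line along which they close (so a half turn about z gives the same grasp; the last joint's range is limited). The gripper opens to 85 mm and grips with 20 to 120 N. Pads are 22 mm wide; open, the fingers measure 114 mm over their backs; the gripper's body (76 mm by 85 mm) begins 54 mm behind the grasp point. The pads swing forward as they close: fully open they stand 13 mm farther back than shut.
Start: joints at [-1.321, 0.241, 0.005, 1.335, 0, 1.571], TCP at [0.124, -0.484, 0.194] pointing down, gripper open.
Joint ranges: [-2.72, 2.72], [-1.05, 1.87], [-1.09, 1.28], [-1.99, 2.15], [-1.42, 1.44], [-3.14, 3.14]. Speed limits (rad/s): [2.79, 2.79, 3.14, 3.14, 3.14, 3.14].

## Interface

Orientations are given as a unit quaternion [x, y, z, w].
In Python, from workcell import arm, vision gives the robot as it stands.
- The arm moves only by the tool carry_out, never from a script. Its argument "targets" is a list of rows, each a list of 3 entries, a list of its own where there are three numbers: the opening, from -1 (shut) to 1 (fully open), then the shift along the tool's x, y, z in m, then the turn, a rotation vector about the tool's x, y, z in degrees. In form: [[jaw, [tx, ty, tz], [rx, ry, rz]], ...]. A call has exactly 10 rows; each row is the pose to reach, as a shift and turn from the pose commanded when the call began, along the tool's axes at that moment; what a row does not reach only later rows make up. A row lasts 1/8 s, in which the tool goes at most 62.5 mm and 10.7 degrees, less where a joint would pass 70% of its speed; a pose out of reach is approached as far as the arm can. A call with a gripper value outside its range is refused whole. The fingers move at their own pace and stop on an object; "force" is the grip in N (left out, the last holds). Time passes only in rows, so rows that repeat a pose let the fingers close, or fill a call up. It gives the time, the measured TCP pose, the force, the opening and the grip force at its end, in the units of the state.
- arm.sense(): the state, without advancing time (a new reading comes with each control period).
- vision.capture(name): name is "scene" or "top" or "wrist"; returns the picture (400x640x3 uint8, red, green, blue); there is no depth.
- vision.camera_model(name): a dict with "fov_y" (degrees; the focal length in pixels is half the picture's height over the tangent of half this angle, whatever the lens; pixels are square), "cx", "cy" (the principal point, pixels), "dist_coeffs" ([k1, k2, p1, p2, k3] as OpenCV has them; the pictures are not rectified), "extrinsics" (4x4, takes a point from world to camera coordinates); the wrist camera has in their place "mount" (4x4, takes a point from camera to tool coordinates, whose origin is the TCP and whose axes are the flange's). Camera axes: x right, y up, looking along -z (the intrinsics and any distortion apply to the point x, -y, -z); pixel columns grow to the right and rows downward; lengths in m; the calibration is good to about 2 mm. A picture is of the moment at which its call begins: read the wrist's pose just before it. camera_model takes no time and is no camera call.
- arm.hand_in(): hands the job in; it is judged then, once.
The state is a dict: "time_s": time; "q": joint angles; "joint_velocities": joint speeds; "joint_torque": joint torques, N m; "ee_pos": TCP position; "ee_rot": TCP orientation; "contact_force": force on the tool from outside, world axes, zero at the start; "wrist_torque": the same for the moment, N m; "width": finger opening in m; "grasp_force": force on a finger pad.
Only numpy, scipy, OpenCV 4.12 (cv2) and the standard library are available. Lean on these libraries where they do the work, as an engineer would, in place of code of your own. Each camera call takes 0.05 s, during which the arm holds its last target. There are 200 camera calls.

## Task

One of the three aluminium pen-stick holders in the tray has a small key tab on its base: take it out, set it down on the plywood rest board, let go, and take hold of it again by its other pair of faces, so that your fingers clear the two cheeks of the drying stand. Then coax it, without forcing it, into the keyed pocket between the cheeks until it lies fully home and flat, and let go. Leave the other two holders in their pockets and disturb nothing else on the bench.

Things in the scene. Friction and masses are not known exactly. Their poses are not given: they have to be found in the camera images.
- keyed_holder: To move: aluminium pen-stick holder, about 130 g: a 14 mm thick base and on it a square grip block 28 x 28 mm, from 14 to 46 mm above the underside, dark bore on top. Base 40 mm (x) by 36 mm (y) with one key tab 12 mm wide, sticking out 8 mm at the middle of the +x end, full thickness. Origin: underside, below the grip block's centre; x points to the tab, z up. Fingers fit only its y faces in the tray, only its x faces in the stand.
- round_holder: Leave in the tray: aluminium pen-stick holder, about 130 g: a 14 mm thick base and on it a square grip block 28 x 28 mm, from 14 to 46 mm above the underside, dark bore on top. Its base is a plain disc of 41 mm diameter. Origin: centre of the underside.
- long_holder: Leave in the tray: aluminium pen-stick holder, about 130 g: a 14 mm thick base and on it a square grip block 28 x 28 mm, from 14 to 46 mm above the underside, dark bore on top. Its base is a plain 48 x 36 mm rectangle without a tab, from x = -20 to +28 mm. Origin: underside, under the centre of the grip block.
- tray: Fixed wooden tray 191 (x) by 56 mm (y); origin: centre of its underside. Three pockets along x at -61, 0, +61 mm, each 53 (x) by 44 mm (y), floor 4 mm above the bench, parted and ended by 8 mm thick cross walls 40 mm tall; long side walls only 12 mm, so fingers come from the long sides. Any holder may be in any pocket, x about along the tray's x.
- rest: Fixed plywood rest board, 110 x 110 mm, 10 mm thick; origin at the centre of its underside, so its top is at +10 mm.
- stand: Fixed wooden block, x -60 to +70, y -55 to +55 mm, top face 24 mm above the bench; origin on the bench below the pocket's centre, x towards the slot for the tab. Beside the pocket two upright cheeks, |y| 20 to 32, x -14 to +14 mm, up to 54 mm above the bench, leave no room for fingers on a holder's y faces; the x sides are free.
- pocket (a point): Centre of the floor of the stand's pocket, 10 mm above the bench; axes as the stand's. Pocket 14 mm deep, 43 (x) by 39 mm (y), with a slot 15 mm wide (y) out to x = +29.5 mm for the tab: 1.5 mm play all round, no chamfer. Fully home, the holder's origin lies on this point and its base is flush with the stand's top.
- tub: Bystander: round terracotta-brown lidded lacquer tub, 95 mm wide, 100 mm tall; origin at the centre of its underside.
- small_tub: Bystander: dark round lidded tub, 68 mm wide, 70 mm tall; origin at the centre of its underside.
- sanding_block: Bystander: cork sanding block 50 x 85 x 28 mm; origin at the centre of its underside.
- spatula: Bystander: spatula lying flat, 200 mm long along its x.
- brush: Bystander: brush lying flat, 180 mm long along its x.

How it is judged:
By the outcome, as a careful person would: the job done as asked, in the order asked, and still so for the second after the job is handed in, with the robot touching nothing.
It also fails if it takes over 61 s, if anything falls off the work surface, if the arm or the gripper's body presses on something with over 40 N, if the wrist force passes 120 N, or if a joint passes its speed limit or range.

## Working session

There is one attempt and no reset: what is moved stays moved. The work goes in short steps, Python scripts to look and compute and a tool call to move; the robot and the scene stay as the last step left them, time stands still between calls to the robot, and variables do not carry over. Pictures are saved under pics/ and viewed, at most 10 in all, crops included, and the job is handed in when it is done.

Besides the shell and the picture viewer there is one more tool, called after "Emit:" in YAML: its name, and indented under it one key for each argument. carry_out: Moves the arm, as the interface text tells. Its arguments: {"type":"object","properties":{"targets":{"type":"array","items":{"type":"array"}},"force":{"type":"number"}},"required":["targets"]}

```bash
mkdir -p pics; cat > h.py <<'E'
import numpy as np, cv2
from workcell import arm, vision
from scipy.spatial.transform import Rotation as R
def cam(name):
    m=vision.camera_model(name)
    f=200/np.tan(np.radians(m["fov_y"])/2)
    K=np.array([[f,0,m["cx"]],[0,f,m["cy"]],[0,0,1.]])
    if "mount" in m:
        s=arm.sense(); T=np.eye(4); T[:3,:3]=R.from_quat(s["ee_rot"]).as_matrix(); T[:3,3]=s["ee_pos"]
        C=T@np.array(m["mount"])
    else: C=np.linalg.inv(np.array(m["extrinsics"]))
    return K,np.array(m["dist_coeffs"],float),C
def px2w(c,pts,z):
    K,d,C=c
    u=cv2.undistortPoints(np.array(pts,float).reshape(-1,1,2),K,d).reshape(-1,2)
    r=np.c_[u[:,0],-u[:,1],-np.ones(len(u))]@C[:3,:3].T
    return C[:3,3]+r*((z-C[2,3])/r[:,2])[:,None]
def w2px(c,P):
    K,d,C=c
    p=(np.array(P,float).reshape(-1,3)-C[:3,3])@C[:3,:3]
    return cv2.projectPoints(p*[1,-1,-1],np.zeros(3),np.zeros(3),K,d)[0].reshape(-1,2)
def snap(name,fn=None):
    c=cam(name); im=cv2.cvtColor(vision.capture(name),cv2.COLOR_RGB2BGR)
    if fn: cv2.imwrite(f"pics/{fn}.png",im)
    return c,im
E
python3 - <<'E'
from h import *
for n in("top","scene","wrist"):
    c,im=snap(n,n+"0"); print(n,np.round(c[2],3).tolist(),c[0][0,0])
print(arm.sense())
E
```

```text
top [[-0.0, 0.994, -0.11, 0.428], [-1.0, -0.002, -0.018, -0.1], [-0.018, 0.11, 0.994, 0.932], [0.0, 0.0, 0.0, 1.0]] 365.8793911478188
scene [[0.513, -0.539, 0.668, 1.157], [0.858, 0.304, -0.413, -0.481], [0.019, 0.785, 0.619, 0.627], [0.0, 0.0, 0.0, 1.0]] 433.13191708274746
wrist [[0.246, 0.932, 0.267, 0.192], [-0.969, 0.237, 0.065, -0.467], [-0.003, -0.275, 0.961, 0.373], [0.0, 0.0, 0.0, 1.0]] 289.7363645222548
{'time_s': 0.15, 'q': array([-1.32101180e+00,  2.41254179e-01,  4.04635230e-03,  1.33521246e+00,
       -9.11423263e-06,  1.57079686e+00]), 'joint_velocities': array([ 7.48186034e-04, -2.98608424e-03,  1.98875421e-03, -1.84337463e-03,
       -5.96444537e-05, -4.64683159e-04]), 'joint_torque': array([ 1.40001002e-04, -3.72634900e+01,  2.52637947e+01,  1.24065691e-02,
        1.04885478e-05,  7.76906273e-07]), 'ee_pos': array([ 0.12346122, -0.4839609 ,  0.19291524]), 'ee_rot': array([ 9.92210799e-01,  1.24567536e-01, -1.05668290e-04, -8.05086782e-04]), 'contact_force': array([-0.24587959,  0.0214631 ,  0.50517838]), 'wrist_torque': array([0.03885518, 0.01833737, 0.03547347]), 'grasp_force': 0.0, 'width': 0.08544895767975301}
```

View pics/top0.png

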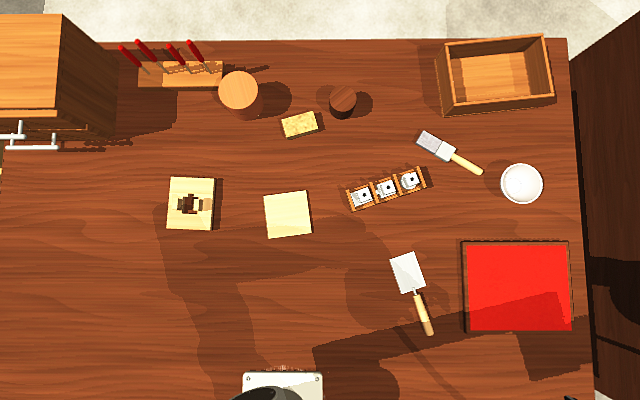

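The top view shows the tray at about (388,188), the rest board at (288,214) and the stand at (192,204). Next I'll make enlarged crops and work out positions.

```bash
python3 - <<'E'
from h import *
im=cv2.imread("pics/top0.png"); sc=cv2.imread("pics/scene0.png")
a=cv2.resize(im[155:245,335:435],None,fx=4,fy=4,interpolation=2)
b=cv2.resize(im[165:255,155:255],None,fx=4,fy=4,interpolation=2)
cv2.imwrite("pics/c0.png",np.hstack([a,b]))
c=cam("top")
print(px2w(c,[(388,188)],.04),px2w(c,[(288,214)],.01),px2w(c,[(192,204)],.024))
E
```

```text
[[ 0.54074566 -0.25888295  0.04      ]] [[ 0.47902629 -0.01125913  0.01      ]] [[0.50358103 0.22865315 0.024     ]]
```

View pics/c0.png

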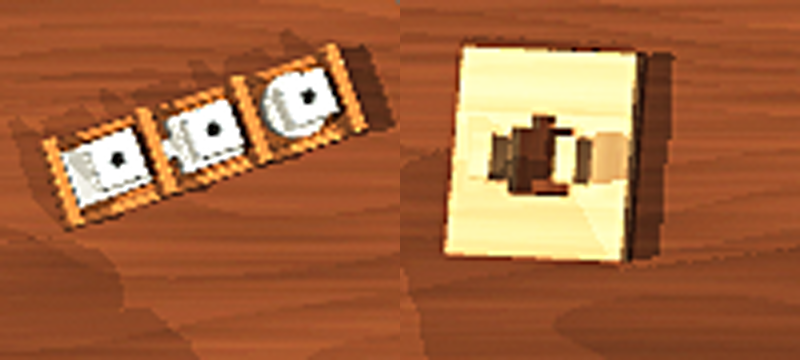

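View pics/scene0.png

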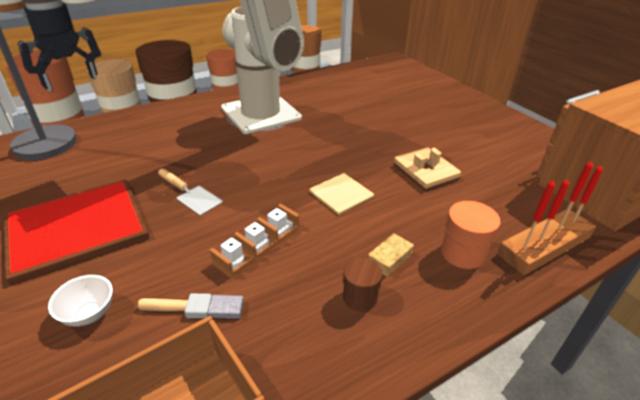

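The scene view shows the tray, rest and stand with free space around them. The holder in the middle pocket has a tab-like lug pointing left (+y) in the top crop at (170,150). The left one has a plain long base and the right one is round. The stand's slot points to the top of the image (+x). I'll move over the tray for a closer look.

Emit:
carry_out:
  targets:
    - [1,[0.46,-0.115,0],[0,0,-89]]
    - [1,[0.46,-0.115,0],[0,0,-89]]
    - [1,[0.46,-0.115,0],[0,0,-89]]
    - [1,[0.46,-0.115,0],[0,0,-89]]
    - [1,[0.46,-0.115,0],[0,0,-89]]
    - [1,[0.46,-0.115,0],[0,0,-89]]
    - [1,[0.46,-0.115,0],[0,0,-89]]
    - [1,[0.46,-0.115,0],[0,0,-89]]
    - [1,[0.46,-0.115,0],[0,0,-89]]
    - [1,[0.46,-0.115,0],[0,0,-89]]
  force: 30

```text
time_s: 1.4
ee_pos: [0.541, -0.2587, 0.1928]
ee_rot: [0.62, 0.784, -0.0, -0.001]
contact_force: [-0.4, -0.0, 0.1]
width: 0.0852
grasp_force: 0.0
```

```bash
python3 - <<'E'
from h import *
c,im=snap("wrist","w1"); s=arm.sense(); print(s["ee_pos"],R.from_quat(s["ee_rot"]).as_matrix().round(3).tolist(),s["q"].round(2)); print(w2px(c,[[.541,-.259,.05]]))
np.savez("w1.npz",C=c[2])
E
```

```text
[ 0.54063487 -0.25910149  0.19304406] [[-0.23, 0.973, -0.001], [0.973, 0.23, 0.0], [0.001, -0.001, -1.0]] [-0.45  0.44  0.29  1.42 -0.    0.89]
[[321.753265   181.35897661]]
```

View pics/w1.png

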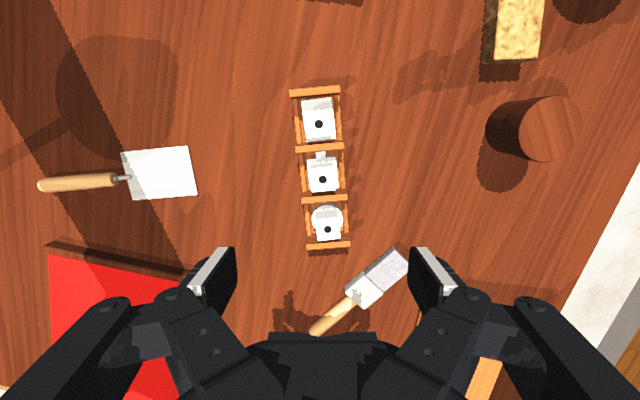

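The wrist view confirms it: the middle holder has its tab at about (321,155) and its bore at (322,180). The neighbours are long (319,124) and round (327,229).

```bash
python3 - <<'E'
from h import *
K,d,_=cam("wrist"); c=(K,d,np.load("w1.npz")["C"])
im=cv2.imread("pics/w1.png"); g=cv2.cvtColor(im,cv2.COLOR_BGR2GRAY)
hsv=cv2.cvtColor(im,cv2.COLOR_BGR2HSV)
m=np.zeros_like(g); m[152:198,304:340]=((hsv[152:198,304:340,1]<60)&(g[152:198,304:340]>150))*255
n,l,st,_=cv2.connectedComponentsWithStats(m); i=1+st[1:,4].argmax(); print(st[i])
b=g[172:188,314:331]; yy,xx=np.nonzero(b<110); bore=(xx.mean()+314,yy.mean()+172); print(bore,len(xx))
P=px2w(c,[bore],.05)[0]; print("bore",P)
cs=max(cv2.findContours((l==i).astype(np.uint8),0,1)[0],key=cv2.contourArea)
ra=cv2.minAreaRect(cs); print(ra); 
# tray edge lines: cross-wall direction & long axis via orange mask at wall tops
o=np.zeros_like(g); s=(slice(80,256),slice(280,360)); o[s]=((hsv[s][...,0]>10)&(hsv[s][...,0]<22)&(hsv[s][...,1]>120)&(g[s]>120))*255
cs=np.vstack([k for k in cv2.findContours(o,0,1)[0] if cv2.contourArea(k)>8])
ra=cv2.minAreaRect(cs); W=px2w(c,cv2.boxPoints(ra),.04); print(ra,W.round(4).tolist())
s=arm.sense(); M=R.from_quat(s["ee_rot"]).as_matrix(); print("tool shift to bore",(P-s["ee_pos"])@M)
cv2.imwrite("pics/w1c.png",cv2.resize(im[75:260,270:375],None,fx=3.2,fy=3.2,interpolation=2))
E
```

```text
[ 307  152   32   41 1009]
(np.float64(322.07894736842104), np.float64(179.05263157894737)) 38
bore [ 0.54074641 -0.25630855  0.05      ]
((322.01239013671875, 171.37979125976562), (39.725013732910156, 29.62784194946289), 84.5596694946289)
((321.460693359375, 167.33709716796875), (162.40797424316406, 51.955387115478516), 84.5596694946289) [[0.4824, -0.1701, 0.04], [0.5357, -0.1524, 0.04], [0.6009, -0.3317, 0.04], [0.5393, -0.3532, 0.04]]
tool shift to bore [0.00259008 0.0008921  0.14304514]
```

View pics/w1c.png

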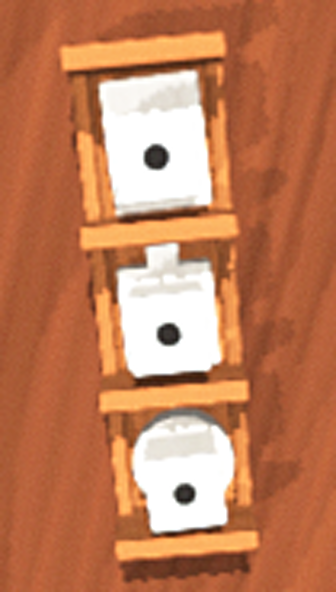

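Emit:
carry_out:
  targets:
    - [1,[0.0026,0.001,0.05],[0,0,-6]]
    - [1,[0.0026,0.001,0.1],[0,0,-6]]
    - [1,[0.0026,0.001,0.145],[0,0,-6]]
    - [1,[0.0026,0.001,0.169],[0,0,-6]]
    - [1,[0.0026,0.001,0.169],[0,0,-6]]
    - [-0.2,[0.0026,0.001,0.169],[0,0,-6]]
    - [-0.6,[0.0026,0.001,0.169],[0,0,-6]]
    - [-1,[0.0026,0.001,0.169],[0,0,-6]]
    - [-1,[0.0026,0.001,0.169],[0,0,-6]]
    - [-1,[0.0026,0.001,0.169],[0,0,-6]]
  force: 30

```text
time_s: 2.7
ee_pos: [0.5414, -0.2566, 0.0249]
ee_rot: [0.578, 0.816, 0.0, 0.0]
contact_force: [0.1, -0.4, -0.3]
width: 0.0001
grasp_force: 0.0
```

```bash
python3 - <<'E'
from h import *
c,im=snap("wrist","w2"); s=arm.sense(); print(s["ee_pos"],s["width"],s["grasp_force"],s["contact_force"],s["wrist_torque"])
cv2.imwrite("pics/w2c.png",im[60:400,150:490])
E
```

```text
[ 0.54132412 -0.25655312  0.02474027] -0.00017554877350700262 0.0 [-0.39175303  0.01758115 -0.74868313] [ 0.00411721 -0.01618049  0.00048428]
```

View pics/w2c.png

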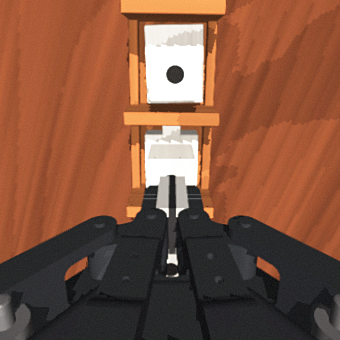

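The jaws closed on nothing (width 0). In the crop the finger tips are at (172,180) and the base with its tab is at (173,130), beyond them. I'll check this geometrically.

```bash
python3 - <<'E'
from h import *
c=cam("wrist"); s=arm.sense(); C=c[2]
print(np.array(vision.camera_model("wrist")["mount"]).round(3).tolist(), vision.camera_model("wrist")["cx"],vision.camera_model("wrist")["cy"],c[1])
print("tcp",w2px(c,[s["ee_pos"],s["ee_pos"]+[0,0,.019]])-[150,60])
print("bore",w2px(c,[[.5407,-.2563,.05]])-[150,60])
print("long bore, keyed tab top", px2w(c,[(325,134)],.05), px2w(c,[(323,186)],.018))
t,im=snap("top","top2"); sc,i2=snap("scene","scene2")
cv2.imwrite("pics/c2.png",np.hstack([cv2.resize(im[150:240,335:435],None,fx=4,fy=4,interpolation=2),cv2.resize(i2[180:280,200:300],(400,360),interpolation=2)]))
# cross-check bores in scene0 by two views
sc0=(sc); 
for z in(.05,.04,.06): print(z,px2w(sc,[(256,229)],z))
print(w2px(t,[[.5407,-.2563,.05]]), w2px(sc,[[.5407,-.2563,.05]]))
E
```

```text
[[-0.001, 0.962, 0.274, 0.07], [1.0, 0.001, 0.0, 0.0], [-0.0, 0.274, -0.962, -0.18], [0.0, 0.0, 0.0, 1.0]] 321.8897232750786 199.73001602434462 [-0.02373783  0.          0.          0.          0.        ]
tcp [[171.42564933 166.41600375]
 [171.38803655 177.86162818]]
bore [[170.50250258 181.47000264]]
long bore, keyed tab top [[ 0.52290248 -0.19791902  0.05      ]] [[ 0.53374865 -0.23167109  0.018     ]]
0.05 [[ 0.54343211 -0.25493373  0.05      ]]
0.04 [[ 0.53281267 -0.25101314  0.04      ]]
0.06 [[ 0.55405155 -0.25885432  0.06      ]]
[[387.65901794 187.50336191]] [[254.80506493 228.42875866]]
```

View pics/c2.png

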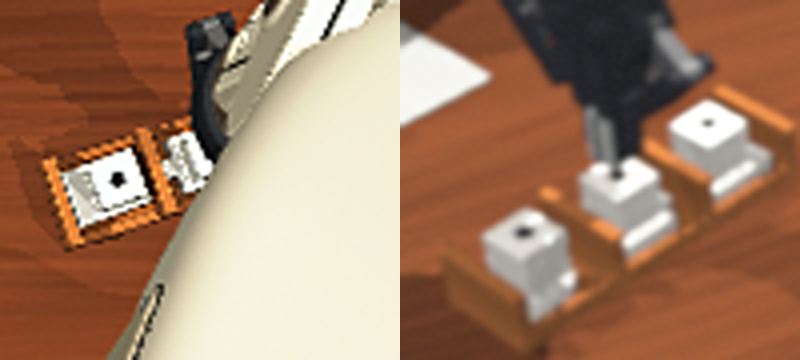

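The scene crop shows the closed finger tips sitting just above the bore, at crop (615,170). So the real tips are higher than the nominal TCP. I'll quantify that from the pictures.

```bash
python3 - <<'E'
from h import *
s=arm.sense(); print(arm.tcp_to_grasp,s["ee_pos"],s["contact_force"],[a for a in dir(arm) if a[0]!='_'])
K,d,_=cam("wrist"); m=np.array(vision.camera_model("wrist")["mount"])
for z in(0,-.01,-.02,-.03,-.04,-.05): print(z,w2px((K,d,m),[[0,-.0425,z],[0,.0425,z],[.011,.0425,z],[0,0,z],[.011,0,z]]).round(0).tolist())
a=cv2.imread("pics/w1.png")[220:330,170:270]; b=cv2.imread("pics/w2.png")[215:325,270:370]
cv2.imwrite("pics/tips.png",np.hstack([cv2.resize(a,(400,440),interpolation=2),cv2.resize(b,(400,440),interpolation=2)]))
E
```

```text
0.0187 [ 0.54124326 -0.25653825  0.02458255] [-0.08241202  0.41187902 -0.17755892] ['MotionError', 'hand_in', 'sense', 'tcp_to_grasp']
0 [[258.0, 226.0], [385.0, 226.0], [386.0, 211.0], [321.0, 226.0], [321.0, 211.0]]
-0.01 [[254.0, 232.0], [389.0, 232.0], [390.0, 216.0], [321.0, 232.0], [321.0, 216.0]]
-0.02 [[250.0, 239.0], [392.0, 238.0], [394.0, 221.0], [321.0, 239.0], [321.0, 221.0]]
-0.03 [[246.0, 246.0], [396.0, 245.0], [398.0, 227.0], [321.0, 246.0], [321.0, 227.0]]
-0.04 [[242.0, 254.0], [401.0, 253.0], [403.0, 234.0], [321.0, 254.0], [321.0, 234.0]]
-0.05 [[236.0, 263.0], [406.0, 262.0], [408.0, 242.0], [321.0, 263.0], [321.0, 242.0]]
```

View pics/tips.png

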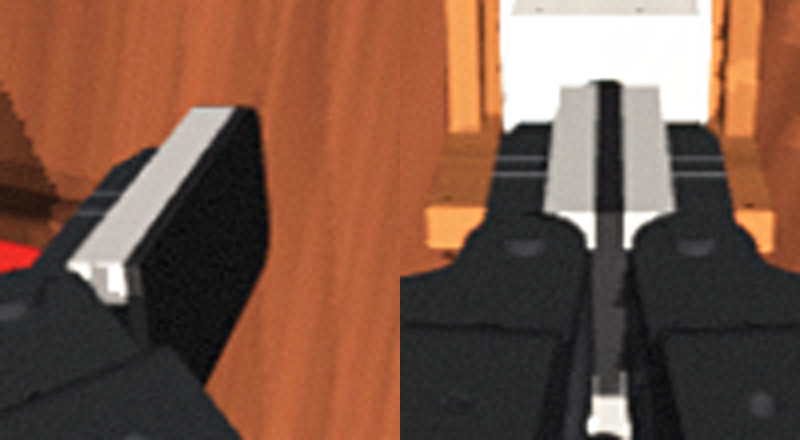

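The tips are really about 25–40 mm short of the nominal TCP: the closed tip edge is at row ~236, which gives tool z ≈ -0.04. I'll open, lower 30 mm and close again. That works anywhere in this range, and the width will tell what is held (28 is the block, 36 the base).

Emit:
carry_out:
  targets:
    - [1,[0,0,0],[0,0,0]]
    - [1,[0,0,0],[0,0,0]]
    - [1,[0,0,0],[0,0,0]]
    - [1,[0,0,0],[0,0,0]]
    - [1,[0,0,0.015],[0,0,0]]
    - [1,[0,0,0.03],[0,0,0]]
    - [-1,[0,0,0.03],[0,0,0]]
    - [-1,[0,0,0.03],[0,0,0]]
    - [-1,[0,0,0.03],[0,0,0]]
    - [-1,[0,0,0.03],[0,0,0]]
  force: 30

```text
time_s: 4.1
ee_pos: [0.5418, -0.2569, -0.0048]
ee_rot: [0.578, 0.816, 0.0, 0.001]
contact_force: [0.1, -0.9, 0.9]
width: 0.0274
grasp_force: 32.8
```

```bash
python3 - <<'E'
from h import *
c,im=snap("wrist","w3"); s=arm.sense(); print(s["time_s"],s["ee_pos"],s["width"],s["grasp_force"],s["contact_force"],s["wrist_torque"])
_,i2=snap("scene","scene3")
cv2.imwrite("pics/c3.png",np.hstack([im[60:400,150:490],cv2.resize(i2[180:280,200:300],(400,340),interpolation=2)]))
E
```

```text
4.15 [ 0.54182236 -0.25686711 -0.00477338] 0.027133397639150725 32.84000515937805 [ 0.23734724 -0.29913656  0.89131698] [-0.00996358 -0.01905658 -0.03390298]
```

View pics/c3.png

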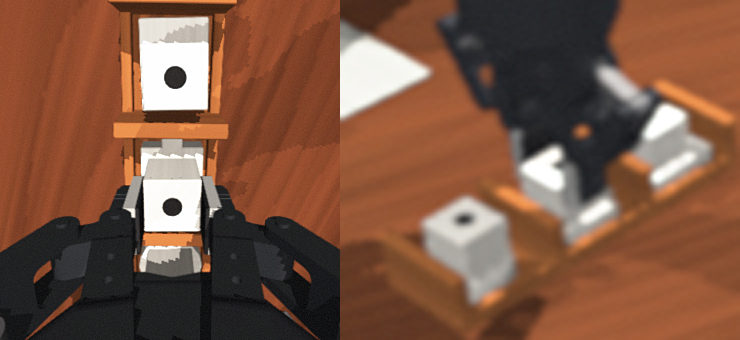

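The view shows the block gripped by its y faces (width 27 mm), with the bore at crop (172,207). Lift it and carry it to the rest.

Emit:
carry_out:
  targets:
    - [-1,[0,0,-0.03],[0,0,0]]
    - [-1,[0,0,-0.07],[0,0,0]]
    - [-1,[0,0,-0.1],[0,0,0]]
    - [-1,[0.036,0.003,-0.1],[0,0,10]]
    - [-1,[0.072,0.006,-0.1],[0,0,20]]
    - [-1,[0.108,0.009,-0.1],[0,0,30]]
    - [-1,[0.144,0.012,-0.1],[0,0,40]]
    - [-1,[0.18,0.016,-0.1],[0,0,50]]
    - [-1,[0.216,0.019,-0.1],[0,0,60]]
    - [-1,[0.253,0.022,-0.1],[0,0,70]]
  force: 50

```text
time_s: 5.45
ee_pos: [0.4777, -0.0094, 0.0945]
ee_rot: [0.943, 0.334, -0.0, -0.0]
contact_force: [1.0, -0.3, -1.2]
width: 0.0265
grasp_force: 52.0
```

```bash
python3 - <<'E'
from h import *
c,im=snap("wrist","w4"); s=arm.sense(); print(s["time_s"],s["ee_pos"],s["width"],s["grasp_force"],s["contact_force"],s["wrist_torque"]); M=R.from_quat(s["ee_rot"]).as_matrix(); print(M.round(3).tolist(),s["q"].round(2))
g=cv2.cvtColor(im,cv2.COLOR_BGR2GRAY)
b=g[255:280,310:335]; yy,xx=np.nonzero(b<90); p=(xx.mean()+310,yy.mean()+255)
print(p,len(xx)); P=px2w(c,[p],s["ee_pos"][2]+.0548)[0]; print("bore in tool",(P-s["ee_pos"])@M)
# rest board: pale mask in top0, at z=.01
t=cam("top"); im0=cv2.imread("pics/top0.png"); h=cv2.cvtColor(im0,cv2.COLOR_BGR2HSV)
def pale(sl):
    m=np.zeros(h.shape[:2],np.uint8); m[sl]=((h[sl][...,2]>185)&(h[sl][...,0]>15)&(h[sl][...,0]<35)).astype(np.uint8); 
    k=max(cv2.findContours(m,0,1)[0],key=cv2.contourArea); return cv2.minAreaRect(k)
for sl,z in(((slice(180,245),slice(255,320)),.01),((slice(168,240),slice(158,222)),.024)):
    r=pale(sl); W=px2w(t,cv2.boxPoints(r),z); print(r,W.round(4).tolist(),W.mean(0))
E
```

```text
5.5 [ 0.47589454 -0.00550708  0.09432455] 0.026728217992895906 52.02662944793701 [-1.51107189  4.06327989 -1.45022958] [0.23322954 0.21836065 0.02494042]
[[0.778, 0.628, -0.002], [0.628, -0.778, 0.004], [0.001, -0.005, -1.0]] [-0.01  0.27 -0.23  1.08  0.    2.45]
(np.float64(321.8436363636364), np.float64(266.7709090909091)) 275
bore in tool [-0.00050672  0.00379025 -0.05481837]
((286.70526123046875, 214.03929138183594), (43.217533111572266, 43.81227111816406), 82.40535736083984) [[0.5261, 0.055, 0.01], [0.5406, -0.0554, 0.01], [0.4324, -0.0701, 0.01], [0.418, 0.0389, 0.01]] [ 0.47928327 -0.00791867  0.01      ]
((189.76141357421875, 202.84010314941406), (43.95942687988281, 52.86531066894531), 4.085616588592529) [[0.4446, 0.2919, 0.024], [0.5776, 0.2883, 0.024], [0.5692, 0.1763, 0.024], [0.4368, 0.1816, 0.024]] [0.50703841 0.23451848 0.024     ]
```

Emit:
carry_out:
  targets:
    - [-1,[0.001,0,0.03],[0,0,8]]
    - [-1,[0.001,0,0.06],[0,0,8]]
    - [-1,[0.001,0,0.08],[0,0,8]]
    - [-1,[0.001,0,0.087],[0,0,8]]
    - [-1,[0.001,0,0.09],[0,0,8]]
    - [-1,[0.001,0,0.091],[0,0,8]]
    - [-1,[0.001,0,0.092],[0,0,8]]
    - [-1,[0.001,0,0.093],[0,0,8]]
    - [-1,[0.001,0,0.0935],[0,0,8]]
    - [-1,[0.001,0,0.0935],[0,0,8]]

```text
time_s: 6.75
ee_pos: [0.4793, -0.0099, 0.0013]
ee_rot: [0.963, 0.27, 0.0, 0.0]
contact_force: [-0.2, -0.0, -0.6]
width: 0.0268
grasp_force: 52.1
```

```bash
python3 - <<'E'
from h import *
c,im=snap("wrist","w5"); s=arm.sense(); print(s["time_s"],s["ee_pos"],s["width"],s["grasp_force"],s["contact_force"],s["wrist_torque"]); M=R.from_quat(s["ee_rot"]).as_matrix(); print(M.round(3).tolist(),s["q"].round(2))
g=cv2.cvtColor(im,cv2.COLOR_BGR2GRAY)
b=g[255:280,310:335]; yy,xx=np.nonzero(b<90); p=(xx.mean()+310,yy.mean()+255)
print(p,len(xx)); P=px2w(c,[p],s["ee_pos"][2]+.0548)[0]; print("bore in tool",(P-s["ee_pos"])@M)
E
```

```text
6.8 [ 0.47929526 -0.00988703  0.00128505] 0.026861449074233972 52.130173444747925 [0.39651032 0.21068451 0.14149997] [-0.03443891 -0.02833181 -0.01759476]
[[0.854, 0.52, 0.0], [0.52, -0.854, -0.0], [0.0, 0.0, -1.0]] [-0.02  0.38 -0.35  0.84  0.    2.57]
(np.float64(321.86785714285713), np.float64(266.64285714285717)) 280
bore in tool [ 0.0006621  -0.00018632 -0.05479984]
```

Emit:
carry_out:
  targets:
    - [-1,[0,0,0.001],[0,0,0]]
    - [-1,[0,0,0.001],[0,0,0]]
    - [-1,[0,0,0.001],[0,0,0]]
    - [0,[0,0,0.0005],[0,0,0]]
    - [0.6,[0,0,0],[0,0,0]]
    - [1,[0,0,0],[0,0,0]]
    - [1,[0,0,0],[0,0,0]]
    - [1,[0,0,0],[0,0,0]]
    - [1,[0,0,-0.015],[0,0,-10]]
    - [1,[0,0,-0.03],[0,0,-20]]

```text
time_s: 8.05
ee_pos: [0.4788, -0.0099, 0.0312]
ee_rot: [0.9, 0.436, -0.0, -0.0]
contact_force: [0.2, 0.2, 0.4]
width: 0.0855
grasp_force: 0.0
```

Emit:
carry_out:
  targets:
    - [1,[0,0,0],[0,0,-10]]
    - [1,[0,0,0],[0,0,-20]]
    - [1,[0,0,0],[0,0,-30]]
    - [1,[0,0,0],[0,0,-40]]
    - [1,[0,0,0],[0,0,-50]]
    - [1,[0,0,0],[0,0,-60]]
    - [1,[0,0,0],[0,0,-70]]
    - [1,[0,0,0],[0,0,-70]]
    - [1,[0,0,0],[0,0,-70]]
    - [1,[0,0,0],[0,0,-70]]

```text
time_s: 9.3
ee_pos: [0.4791, -0.0099, 0.0311]
ee_rot: [0.491, 0.871, 0.0, -0.0]
contact_force: [-0.1, 0.1, -0.1]
width: 0.0855
grasp_force: 0.0
```

```bash
python3 - <<'E'
from h import *
c,im=snap("wrist","w6"); s=arm.sense(); print(s["time_s"],s["ee_pos"],s["width"],s["contact_force"]); M=R.from_quat(s["ee_rot"]).as_matrix(); print(M.round(3).tolist(),s["q"].round(2))
u,v=w2px(c,[[.4793,-.0099,.056]])[0].astype(int); print(u,v)
g=cv2.cvtColor(im,cv2.COLOR_BGR2GRAY)
m=(g[v-25:v+25,u-25:u+25]<80).astype(np.uint8)
n,l,st,ce=cv2.connectedComponentsWithStats(m); 
for i in range(1,n):
    if st[i,4]>30:
        p=ce[i]+[u-25,v-25]; P=px2w(c,[p],.056)[0]; print(st[i],p,P,"tool",(P-s["ee_pos"])@M)
E
```

```text
9.35 [ 0.47910415 -0.00990263  0.0310908 ] 0.08546264731865075 [-0.12487079  0.86518027 -0.52500468]
[[-0.519, 0.855, -0.0], [0.855, 0.519, -0.0], [0.0, -0.0, -1.0]] [-0.02  0.34 -0.32  0.92 -0.    1.  ]
321 241
[ 20  19  15  14 175] [322.96571429 241.41142857] [ 0.47984432 -0.00918764  0.056     ] tool [ 0.00022786  0.0010022  -0.02490926]
```

Emit:
carry_out:
  targets:
    - [1,[0,0,0.015],[0,0,0]]
    - [1,[0,0,0.03],[0,0,0]]
    - [1,[0,0,0.03],[0,0,0]]
    - [-0.3,[0,0,0.03],[0,0,0]]
    - [-1,[0,0,0.03],[0,0,0]]
    - [-1,[0,0,0.03],[0,0,0]]
    - [-1,[0,0,0.03],[0,0,0]]
    - [-1,[0,0,0.03],[0,0,0]]
    - [-1,[0,0,0.03],[0,0,0]]
    - [-1,[0,0,0.03],[0,0,0]]
  force: 50

```text
time_s: 10.6
ee_pos: [0.4799, -0.0099, 0.0018]
ee_rot: [0.49, 0.872, 0.0, 0.001]
contact_force: [1.2, 0.6, 5.3]
width: 0.0269
grasp_force: 50.1
```

```bash
python3 - <<'E'
from h import *
c,im=snap("wrist","w7"); s=arm.sense(); print(s["time_s"],s["ee_pos"],s["width"],s["grasp_force"],s["contact_force"],s["wrist_torque"]); M=R.from_quat(s["ee_rot"]).as_matrix()
g=cv2.cvtColor(im,cv2.COLOR_BGR2GRAY)
b=g[255:280,310:335]; yy,xx=np.nonzero(b<90); p=(xx.mean()+310,yy.mean()+255)
P=px2w(c,[p],s["ee_pos"][2]+.0548)[0]; print(p,len(xx),"bore in tool",(P-s["ee_pos"])@M)
# stand approach: tool yaw 87, pocket est
T=np.array([.502,.2345]); print("shift",(np.r_[T,s["ee_pos"][2]]-s["ee_pos"])@M, "yaw",np.degrees(np.arctan2(M[1,0],M[0,0])))
E
```

```text
10.65 [ 0.47992712 -0.00984619  0.00176866] 0.026838601506021006 50.11395335197449 [0.43393912 0.20396461 5.67763219] [ 0.09746573  0.12489035 -0.04252542]
(np.float64(321.81368821292773), np.float64(266.17110266159693)) 263 bore in tool [ 0.00059267  0.00028668 -0.05480013]
shift [1.97274339e-01 1.45859877e-01 5.22250900e-05] yaw 121.31652936169118
```

Emit:
carry_out:
  targets:
    - [-1,[0,0,-0.03],[0,0,0]]
    - [-1,[0,0,-0.07],[0,0,0]]
    - [-1,[0.03,0.022,-0.1],[0,0,8]]
    - [-1,[0.058,0.045,-0.1],[0,0,16]]
    - [-1,[0.086,0.067,-0.1],[0,0,24]]
    - [-1,[0.114,0.09,-0.1],[0,0,30]]
    - [-1,[0.142,0.112,-0.1],[0,0,34]]
    - [-1,[0.142,0.112,-0.1],[0,0,34]]
    - [-1,[0.142,0.112,-0.1],[0,0,34]]
    - [-1,[0.142,0.112,-0.1],[0,0,34]]

```text
time_s: 11.9
ee_pos: [0.5005, 0.1686, 0.1007]
ee_rot: [0.724, 0.69, -0.001, -0.0]
contact_force: [0.0, 0.8, -2.2]
width: 0.0264
grasp_force: 49.9
```

```bash
python3 - <<'E'
from h import *
c,im=snap("wrist","w8"); np.savez("w8.npz",C=c[2]); s=arm.sense(); print(s["time_s"],s["ee_pos"],s["width"],s["contact_force"]); M=R.from_quat(s["ee_rot"]).as_matrix(); print(M.round(3).tolist())
print(w2px(c,[[.502,.2345,.024],[.445,.292,.024],[.572,.178,.024]]))
# annotate a crop x2 around stand
u,v=w2px(c,[[.507,.2345,.024]])[0].astype(int)
x0,y0=max(u-160,0),max(v-130,0); print(x0,y0)
cv2.imwrite("pics/w8c.png",cv2.resize(im[y0:y0+260,x0:x0+320],None,fx=2.3,fy=2.3,interpolation=2))
E
```

```text
11.95 [0.50070018 0.16856389 0.10087769] 0.02683530476645882 [ 0.3053445  -0.28446813 -2.00429932]
[[0.048, 0.999, -0.001], [0.999, -0.048, -0.0], [-0.0, -0.001, -1.0]]
[[319.73404131 122.16478196]
 [245.99733961  52.98203452]
 [399.86667681 182.54981435]]
165 0
```

View pics/w8c.png

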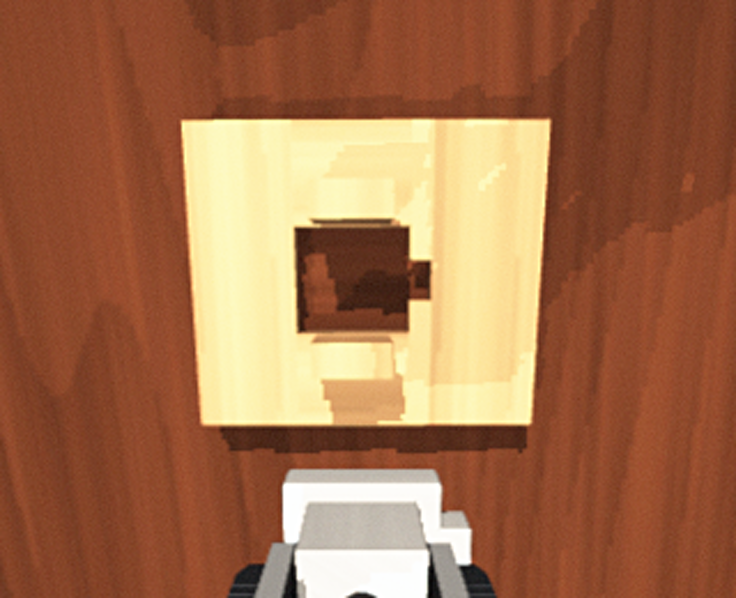

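The view shows the pocket rim at crop (295–410, 227–332), with its slot on the right at (420,280). The held holder's tab points right too, at (455,540). Now I'll compute the pocket centre and the holder's pose in the hand from this picture.

```bash
python3 - <<'E'
from h import *
K,d,_=cam("wrist"); c=(K,d,np.load("w8.npz")["C"]); im=cv2.imread("pics/w8.png"); h=cv2.cvtColor(im,cv2.COLOR_BGR2HSV); s=arm.sense(); M=R.from_quat(s["ee_rot"]).as_matrix(); p0=s["ee_pos"]
g=cv2.cvtColor(im,cv2.COLOR_BGR2GRAY).astype(float)
f=lambda x,y:(165+x/2.3,y/2.3)
def edge(pts,dr,z,gr=g):  # subpixel: at pts, scan along dr for max gradient; return tool coords at height z
    out=[]; t=np.arange(-5,5.01,.2)
    for p in pts:
        X=(np.array(p)+np.outer(t,dr)).astype(np.float32)
        v=cv2.remap(gr.astype(np.float32),X[None,:,0],X[None,:,1],cv2.INTER_LINEAR)[0]
        v=cv2.GaussianBlur(v[None],(0,0),2)[0]; k=np.abs(np.gradient(v))[3:-3].argmax()+3; out.append(X[k])
    return (px2w(c,out,z)-p0)@M
L=np.linspace
zs=.024
le=edge([f(296,y) for y in L(240,320,12)],(1,0),zs); ri=edge([f(410,y) for y in list(L(236,254,5))+list(L(306,325,5))],(1,0),zs)
to=edge([f(x,227) for x in L(305,400,12)],(0,1),zs); bo=edge([f(x,332) for x in L(305,400,12)],(0,1),zs)
ol=edge([f(190+ (y-270)*.065,y) for y in L(150,400,14)],(1,0),zs); orr=edge([f(541-(y-270)*.065,y) for y in L(150,400,14)],(1,0),zs)
ot=edge([f(x,120) for x in L(200,530,14)],(0,1),zs); ob=edge([f(x,424) for x in L(225,515,14)],(0,1),zs)
def rep(n,e,ax): # ax=1: line of tool y vs x
    q=np.polyfit(e[:,1-ax],e[:,ax],1); r=e[:,ax]-np.polyval(q,e[:,1-ax]); print(n,"pos",np.median(e[:,ax]).round(4),"slope deg",np.degrees(np.arctan(q[0])).round(2),"res",r.std().round(4))
for n,e,a in(("poc L",le,1),("poc R",ri,1),("poc T",to,0),("poc B",bo,0),("out L",ol,1),("out R",orr,1),("out T",ot,0),("out B",ob,0)): rep(n,e,a)
# held holder: base top z
sz=h[...,1].astype(float)
zb=p0[2]+.009+.014
bl=edge([f(285,y) for y in L(488,530,10)],(1,0),zb,sz); br=edge([f(441,y) for y in L(488,510,8)],(1,0),zb,sz); bt=edge([f(x,471) for x in L(295,430,12)],(0,1),zb,sz)
for n,e,a in(("base L",bl,1),("base R",br,1),("base T",bt,0)): rep(n,e,a)
E
```

```text
poc L pos -0.0246 slope deg -0.13 res 0.0001
poc R pos 0.0176 slope deg -0.88 res 0.0001
poc T pos 0.0884 slope deg 2.36 res 0.0012
poc B pos 0.0435 slope deg 0.36 res 0.0018
out L pos -0.0638 slope deg 0.02 res 0.0001
out R pos 0.0668 slope deg -0.17 res 0.0002
out T pos 0.1216 slope deg -0.0 res 0.0001
out B pos 0.0111 slope deg 0.08 res 0.0001
base L pos -0.0199 slope deg 0.93 res 0.0
base R pos 0.02 slope deg 1.36 res 0.0
base T pos 0.023 slope deg -0.05 res 0.0001
```

Emit:
carry_out:
  targets:
    - [-1,[0.03,-0.002,0],[0,0,0]]
    - [-1,[0.055,-0.0037,0],[0,0,0]]
    - [-1,[0.0657,-0.0037,0],[0,0,0]]
    - [-1,[0.0657,-0.0037,0],[0,0,0]]
    - [-1,[0.0657,-0.0037,0.02],[0,0,0]]
    - [-1,[0.0657,-0.0037,0.035],[0,0,0]]
    - [-1,[0.0657,-0.0037,0.045],[0,0,0]]
    - [-1,[0.0657,-0.0037,0.05],[0,0,0]]
    - [-1,[0.0657,-0.0037,0.05],[0,0,0]]
    - [-1,[0.0657,-0.0037,0.05],[0,0,0]]

```text
time_s: 13.2
ee_pos: [0.5009, 0.2356, 0.0517]
ee_rot: [0.723, 0.69, 0.0, 0.0]
contact_force: [-0.4, -0.4, -1.4]
width: 0.0266
grasp_force: 49.9
```

```bash
cat > st.py <<'E'
from h import *
s=arm.sense(); M=R.from_quat(s["ee_rot"]).as_matrix()
T=np.array([.50070018,.16856389,.10087769]); M0=np.array([[0.048,.9988,0],[.9988,-.048,0],[0,0,-1]])
print(s["time_s"],"tool shift since w8",((s["ee_pos"]-T)@M0).round(4),"yaw",np.degrees(np.arctan2(M[1,0],M[0,0])).round(2),"F tool",(s["contact_force"]@M).round(1),"tau",(s["wrist_torque"]@M).round(2),s["width"])
E
python3 st.py
```

```text
13.2 tool shift since w8 [ 0.067  -0.0031  0.0492] yaw 87.32 F tool [-0.4 -0.4  1.3] tau [ 0.03  0.   -0.02] 0.026599635582529653
```

Emit:
carry_out:
  targets:
    - [-1,[-0.0013,-0.0006,0],[0,0,0]]
    - [-1,[-0.0013,-0.0006,0],[0,0,0]]
    - [-1,[-0.0013,-0.0006,0.005],[0,0,0]]
    - [-1,[-0.0013,-0.0006,0.01],[0,0,0]]
    - [-1,[-0.0013,-0.0006,0.015],[0,0,0]]
    - [-1,[-0.0013,-0.0006,0.02],[0,0,0]]
    - [-1,[-0.0013,-0.0006,0.025],[0,0,0]]
    - [-1,[-0.0013,-0.0006,0.03],[0,0,0]]
    - [-1,[-0.0013,-0.0006,0.03],[0,0,0]]
    - [-1,[-0.0013,-0.0006,0.03],[0,0,0]]

```text
time_s: 14.45
ee_pos: [0.4999, 0.2342, 0.0212]
ee_rot: [0.723, 0.69, 0.0, 0.0]
contact_force: [-0.1, 0.4, -1.2]
width: 0.0268
grasp_force: 49.9
```

```bash
python3 st.py
```

```text
14.45 tool shift since w8 [ 0.0655 -0.004   0.0797] yaw 87.31 F tool [ 0.4 -0.1  1.2] tau [-0.03 -0.06 -0.02] 0.026800802912683656
```

Emit:
carry_out:
  targets:
    - [-1,[0,0,0.002],[0,0,0]]
    - [-1,[0,0,0.004],[0,0,0]]
    - [-1,[0,0,0.005],[0,0,0]]
    - [-1,[0,0,0.006],[0,0,0]]
    - [-1,[0,0,0.0065],[0,0,0]]
    - [-1,[0,0,0.007],[0,0,0]]
    - [-1,[0,0,0.0075],[0,0,0]]
    - [-1,[0,0,0.008],[0,0,0]]
    - [-1,[0,0,0.008],[0,0,0]]
    - [-1,[0,0,0.008],[0,0,0]]

```text
time_s: 15.7
ee_pos: [0.4998, 0.2342, 0.0131]
ee_rot: [0.723, 0.69, 0.0, 0.0]
contact_force: [-0.6, 0.3, -1.6]
width: 0.0265
grasp_force: 49.9
```

```bash
python3 st.py
```

```text
15.7 tool shift since w8 [ 0.0655 -0.0041  0.0878] yaw 87.31 F tool [ 0.3 -0.6  1.6] tau [-0.02 -0.02  0.04] 0.02653674250839471
```

Emit:
carry_out:
  targets:
    - [-1,[0,0,0.001],[0,0,0]]
    - [-1,[0,0,0.002],[0,0,0]]
    - [-1,[0,0,0.003],[0,0,0]]
    - [-1,[0,0,0.004],[0,0,0]]
    - [-1,[0,0,0.005],[0,0,0]]
    - [-1,[0,0,0.006],[0,0,0]]
    - [-1,[0,0,0.007],[0,0,0]]
    - [-1,[0,0,0.008],[0,0,0]]
    - [-1,[0,0,0.008],[0,0,0]]
    - [-1,[0,0,0.008],[0,0,0]]

```text
time_s: 16.95
ee_pos: [0.4998, 0.2342, 0.0052]
ee_rot: [0.723, 0.69, 0.0, 0.0]
contact_force: [-0.3, 0.1, -1.6]
width: 0.0268
grasp_force: 49.9
```

```bash
python3 st.py
```

```text
16.95 tool shift since w8 [ 0.0655 -0.004   0.0957] yaw 87.31 F tool [ 0.1 -0.3  1.6] tau [ 0.   -0.02  0.01] 0.02684741240976299
```

Inside the pocket with no contact. Next come the last few millimetres, down to the floor.

Emit:
carry_out:
  targets:
    - [-1,[0,0,0.001],[0,0,0]]
    - [-1,[0,0,0.002],[0,0,0]]
    - [-1,[0,0,0.0025],[0,0,0]]
    - [-1,[0,0,0.003],[0,0,0]]
    - [-1,[0,0,0.0035],[0,0,0]]
    - [-1,[0,0,0.004],[0,0,0]]
    - [-1,[0,0,0.0045],[0,0,0]]
    - [-1,[0,0,0.0045],[0,0,0]]
    - [-1,[0,0,0.0045],[0,0,0]]
    - [-1,[0,0,0.0045],[0,0,0]]

```text
time_s: 18.2
ee_pos: [0.4998, 0.2342, 0.0018]
ee_rot: [0.724, 0.69, 0.0, 0.0]
contact_force: [-2.7, -1.1, 6.4]
width: 0.0269
grasp_force: 51.0
```

```bash
python3 st.py
```

```text
18.2 tool shift since w8 [ 0.0655 -0.004   0.0991] yaw 87.31 F tool [-1.2 -2.6 -6.4] tau [ 0.73 -0.38 -0.01] 0.026918731910543323
```

It touches the floor with about 6 N at TCP z = 0.0018, exactly the height measured when it stood on the 10 mm rest. So it is home. I'll release and retreat.

Emit:
carry_out:
  targets:
    - [-0.1,[0,0,0],[0,0,0]]
    - [0.3,[0,0,0],[0,0,0]]
    - [0.7,[0,0,0],[0,0,0]]
    - [1,[0,0,0],[0,0,0]]
    - [1,[0,0,0],[0,0,0]]
    - [1,[0,0,-0.02],[0,0,0]]
    - [1,[0,0,-0.06],[0,0,0]]
    - [1,[0,0,-0.1],[0,0,0]]
    - [1,[-0.03,0,-0.13],[0,0,0]]
    - [1,[-0.06,0,-0.13],[0,0,0]]

```text
time_s: 19.45
ee_pos: [0.4991, 0.1747, 0.1338]
ee_rot: [0.723, 0.691, 0.003, 0.001]
contact_force: [-0.3, -0.1, 0.0]
width: 0.0855
grasp_force: 0.0
```

Emit:
carry_out:
  targets:
    - [1,[0,0,0],[0,0,0]]
    - [1,[0,0,0],[0,0,0]]
    - [1,[0,0,0],[0,0,0]]
    - [1,[0,0,0],[0,0,0]]
    - [1,[0,0,0],[0,0,0]]
    - [1,[0,0,0],[0,0,0]]
    - [1,[0,0,0],[0,0,0]]
    - [1,[0,0,0],[0,0,0]]
    - [1,[0,0,0],[0,0,0]]
    - [1,[0,0,0],[0,0,0]]

```text
time_s: 20.7
ee_pos: [0.497, 0.1742, 0.1306]
ee_rot: [0.724, 0.69, 0.0, 0.0]
contact_force: [0.2, 0.4, -0.3]
width: 0.0854
grasp_force: 0.0
```

```bash
python3 - <<'E'
from h import *
c,im=snap("wrist","w9"); s=arm.sense(); M=R.from_quat(s["ee_rot"]).as_matrix(); print(s["ee_pos"],s["contact_force"],s["width"])
g=cv2.cvtColor(im,cv2.COLOR_BGR2GRAY); h=cv2.cvtColor(im,cv2.COLOR_BGR2HSV)
e=np.array([.4998,.2342,.056]); u,v=w2px(c,[e])[0].astype(int)
m=(g[v-18:v+18,u-18:u+18]<90).astype(np.uint8); n,l,st,ce=cv2.connectedComponentsWithStats(m)
for i in range(1,n):
    if st[i,4]>15: print("dark",st[i],px2w(c,[ce[i]+[u-18,v-18]],.056))
# block top: bright unsaturated
w=((h[...,1]<40)&(g>150)).astype(np.uint8); w2=np.zeros_like(w); w2[v-45:v+45,u-45:u+60]=w[v-45:v+45,u-45:u+60]
k=max(cv2.findContours(w2,0,1)[0],key=cv2.contourArea); r=cv2.minAreaRect(k); print(r, px2w(c,cv2.boxPoints(r),.024).round(4).tolist())
# top view: tray holders unchanged?
t,i2=snap("top","top9"); a=cv2.imread("pics/top0.png"); df=cv2.absdiff(a,i2).max(2)>70
print("changed px around: tray L,M,R, stand, rest",[int(df[sl].sum()) for sl in((slice(165,212),slice(345,373)),(slice(165,205),slice(374,397)),(slice(160,200),slice(398,430)),(slice(175,232),slice(165,222)),(slice(188,240),slice(262,313)))])
E
```

```text
[0.4969714  0.17419775 0.13063574] [0.10278502 0.67375807 0.13698722] 0.0853090354113322
dark [15 13 10 10 79] [[0.50029098 0.23488712 0.056     ]]
((326.0, 127.0), (38.0, 50.0), 90.0) [[0.4812, 0.2536, 0.024], [0.5285, 0.2513, 0.024], [0.5277, 0.2157, 0.024], [0.4788, 0.218, 0.024]]
changed px around: tray L,M,R, stand, rest [741, 765, 578, 1435, 902]
```

```bash
python3 - <<'E'
from h import *
for f in("top0","top9"):
    g=cv2.imread(f"pics/{f}.png",0)
    for n,(u,v) in dict(long=(364,195),round=(412,179)).items():
        b=g[v-5:v+6,u-5:u+6].astype(float); w=np.clip(np.percentile(b,60)*.6-b,0,None); yy,xx=np.mgrid[v-5:v+6,u-5:u+6]
        print(f,n,(w*xx).sum()/w.sum(),(w*yy).sum()/w.sum(),b.mean())
t=cam("top"); a,b=[cv2.imread(f"pics/{f}.png",0).astype(np.float32) for f in("top0","top9")]
for n,s in dict(tray=(slice(155,215),slice(340,435)),tubs=(slice(65,140),slice(215,370)),spat=(slice(245,340),slice(385,440))).items(): print(n,cv2.phaseCorrelate(a[s],b[s]))
E
```

```text
top0 long 364.71958456973294 194.39985163204747 227.099173553719
top0 round 413.327818627451 178.34375 222.8595041322314
top9 long 364.0756606733438 195.05852540123084 170.28099173553719
top9 round 412.92591953030563 179.0571576584355 200.92561983471074
tray ((0.10575868372223596, 0.10096412336399752), 0.6163115615646044)
tubs ((0.02764934023504395, 0.4868713261522828), 0.987001921147108)
spat ((0.10467506215260869, 0.04403858779720338), 0.8280858369337187)
```

```bash
python3 -c "
from workcell import arm
print(arm.hand_in())"
```

```text
the job is handed in; nothing more can be done
None
```

The keyed holder is in the stand's pocket, fully home and flat, after being set down on the rest and regripped by its x faces; the other two holders and the bench items show no movement, and the job was handed in after about 21 s.

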